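# Pack the analyser spares into the foam of the service case

### The arm

A 7-joint arm with a two-finger parallel gripper is mounted at the origin on the work surface. World frame = base frame: x ahead of the robot, y to its left, z up, the work surface at z = 0. Lengths are in m, angles in rad, forces in N, time in s.
With the tool pointing down it reaches from about 0.425 to 0.8 m from the base axis. Payload 8.3 kg.
Tool frame: the origin (TCP) lies midway between the tips of the shut fingers; the grasp point (between the pads) lies 19 mm behind it (bot.tcp_to_grasp is the distance from the TCP to the grasp point, in m); z points along the fingers, y is the line along which they close (so a half turn about z gives the same grasp; the last joint's range is limited). The gripper opens to 85 mm and grips with 20 to 120 N. Pads are 22 mm wide; open, the fingers measure 114 mm over their backs; the gripper's body (76 mm by 85 mm) begins 54 mm behind the grasp point. The pads swing forward as they close: fully open they stand 13 mm farther back than shut.
Start: joints at [1.225, 0.383, 0.016, 1.37, -0.006, 1.388, -0.046], TCP at [0.174, -0.6, 0.231] pointing down, gripper open.
Joint ranges: [-2.95, 2.95], [-0.25, 2.06], [-1.52, 1.56], [0.18, 2.33], [-1.44, 4.58], [0.02, 2.06], [-3.01, 3.01]. Speed limits (rad/s): [2.39, 2.39, 3.01, 3.01, 3.14, 3.14, 3.14].

### API

Orientations are given as [roll, pitch, yaw] about the fixed x, y, z axes, in that order (R = Rz(yaw) Ry(pitch) Rx(roll)).
In Python, from rig import bot gives the robot as it stands.
- The arm moves only by the shell command python3 -m jog 'ROWS' [OPENING] [FORCE]. ROWS is JSON, one flat list of numbers, 4 for each row, row after row: the shift along the tool's x, y, z in m, then the turn about the tool's z in rad. A call has 1 to 20 rows; each row shifts and turns the commanded pose from where the row before left it, along the tool's axes as they then stand; what a row does not reach is not made up. A row lasts 1/10 s, in which the tool goes at most 50 mm and 8.59 degrees, less where a joint would pass 70% of its speed; a pose out of reach is approached as far as the arm can. A call with a gripper value outside its range is refused whole. OPENING is the finger opening in m, from 0 to 0.0854, set as the call begins (- or left out, the last holds). The fingers move at their own pace and stop on an object; FORCE is the grip in N (left out, the last holds). Time passes only in rows, so rows that do not move let the fingers close. It gives the time, the measured TCP pose, the force, the opening and the grip force at its end, in the units of the state.
- bot.observe(): the state, without advancing time (a new reading comes with each control period).
- bot.camera(name): name is "scene" or "top"; returns a dict with "image" (420x560x3 uint8, blue, green, red), "intrinsics" (3x3 intrinsics, pixels), "k1" (the pictures are not rectified: a ray, as slopes to the right and down, at radius r is drawn at 1 + k1 r^2 times it, then the intrinsics apply), "rvec" (rotation vector, rad) and "tvec" (3), from world to camera coordinates, as OpenCV has them. Camera axes: x right, y down, z forward; pixel columns grow to the right and rows downward; lengths in m; the calibration is good to about 2 mm. A picture is of the moment at which its call begins. There is no depth.
- bot.job_done(): hands the job in; it is judged then, once.
The state is a dict: "time": time; "qpos": joint angles; "joint_velocities": joint speeds; "effort": joint torques, N m; "ee_pos": TCP position; "orientation": TCP orientation; "wrist_force": force on the tool from outside, world axes, zero at the start; "moment": the same for the moment, N m; "opening": finger opening in m; "finger_force": force on a finger pad.
Only numpy, scipy, OpenCV 4.12 (cv2) and the standard library are available. Lean on these libraries where they do the work, as an engineer would, in place of code of your own. Each camera call takes 0.05 s, during which the arm holds its last target. There are 200 camera calls.

### The job

Pack the service case: stand the filter canister, the gas sensor, the solenoid valve and the pump each in the foam insert whose cut-out is made for its shape and size, upright and right down on the bottom of the cut-out. Keep the parts upright, set them down rather than dropping them, and leave the glass bottle standing where it is.

Things in the scene. Friction and masses are not known exactly. Their poses are not given: they have to be found in the camera images.
- filter: Filter canister standing upright: round, clear bowl 49 mm in diameter up to 44 mm, then an aluminium head with a ring of small dark marks, 50 mm in diameter from 44 to 76 mm height (grip here), on top a brass nipple 14 mm in diameter to 84 mm. About 0.18 kg. Origin: centre of its underside, z up.
- sensor: Gas sensor cell standing upright: small white round cartridge 32 mm in diameter, 50 mm high, dark disc on top. About 0.06 kg. Origin: centre of its underside, z up.
- valve: Solenoid valve standing upright: brass base 40 x 40 mm, 22 mm high, above it a black square coil 36 x 36 mm from 22 to 58 mm height (grip here), on top a steel nut 16 mm in diameter to 64 mm. About 0.25 kg. Origin: centre of its underside, z up, x and y along its sides.
- pump: Twin-head diaphragm pump standing upright: 74 mm long (its x), 34 mm wide (its y); in the middle a dark motor block 36 mm long, 34 mm wide, 55 mm high (grip it across y), at both ends an aluminium head 18 x 32 mm, 43 mm high, with brass nipples up to 50 mm. Both ways round are alike. About 0.22 kg. Origin: centre of its underside, z up.
- insert_large_round: Dark foam block 120 x 120 x 44 mm, fixed, one of four tiled in the open case, with one round cut-out 64 mm in diameter, 20 mm deep, centred on it. Origin: centre of its underside, 4 mm above the bench. The cut-out's blue-grey floor is 24 mm and the foam's top 44 mm above the origin; the case's rim is 6 mm higher than the foam. z up, x and y along the sides.
- insert_small_round: Dark foam block 120 x 120 x 44 mm, fixed, one of four tiled in the open case, with one round cut-out 46 mm in diameter, 20 mm deep, centred on it. Origin: centre of its underside, 4 mm above the bench. The cut-out's blue-grey floor is 24 mm and the foam's top 44 mm above the origin; the case's rim is 6 mm higher than the foam. z up, x and y along the sides.
- insert_square: Dark foam block 120 x 120 x 44 mm, fixed, one of four tiled in the open case, with one square cut-out 54 x 54 mm, sides along x and y, 20 mm deep, centred on it. Origin: centre of its underside, 4 mm above the bench. The cut-out's blue-grey floor is 24 mm and the foam's top 44 mm above the origin; the case's rim is 6 mm higher than the foam. z up, x and y along the sides.
- insert_oblong: Dark foam block 120 x 120 x 44 mm, fixed, one of four tiled in the open case, with one oblong cut-out 88 mm along x by 48 mm along y, 20 mm deep, centred on it. Origin: centre of its underside, 4 mm above the bench. The cut-out's blue-grey floor is 24 mm and the foam's top 44 mm above the origin; the case's rim is 6 mm higher than the foam. z up, x and y along the sides.
- bottle: Small amber glass bottle, 36 mm in diameter, 80 mm high, standing loose in the middle of the parts: a bystander, to be left standing where it is. Origin: centre of its underside, z up.
There are look-alikes about, which are no part of the job. What is shaped like the insert_oblong but orange or yellow is not meant.

How it is judged:
By the outcome, as a careful person would: the job done as asked, in the order asked, and still so for the second after the job is handed in, with the robot touching nothing.
It also fails if it takes over 112 s, if anything falls off the work surface, if the arm or the gripper's body presses on something with over 40 N, if the wrist force passes 120 N, or if a joint passes its speed limit or range.

## Working session

There is one attempt and no reset: what is moved stays moved. The work goes in short steps, Python scripts to look and compute and a shell command to move; the robot and the scene stay as the last step left them, time stands still between calls to the robot, and variables do not carry over. Pictures are saved under pics/ and viewed, at most 14 in all, crops included, and the job is handed in when it is done.

```bash
mkdir -p pics; ls
python3 - <<'E'
from rig import bot
import cv2,pickle
d={}
for n in("scene","top"):
    c=bot.camera(n);d[n]=c;cv2.imwrite(f"pics/{n}0.png",c["image"])
    print(n,c["intrinsics"],c["k1"],c["rvec"],c["tvec"])
pickle.dump(d,open("c0.pkl","wb"))
print(bot.observe(),bot.tcp_to_grasp)
E
```

```text
pics
scene [[394.32220906   0.         280.23767309]
 [  0.         394.32220906 218.94360814]
 [  0.           0.           1.        ]] -0.05886026697705018 [ 1.88869244  1.51678034 -0.6470026 ] [-0.11772396 -0.26083674  1.24663291]
top [[511.34697155   0.         280.12421645]
 [  0.         511.34697155 213.34448794]
 [  0.           0.           1.        ]] 0.05202664456433775 [ 2.1725016  -2.21243221  0.06215359] [0.01244854 0.47106864 0.99834681]
{'time': 0.1, 'qpos': array([ 1.22508489,  0.38415054,  0.01635135,  1.37104284, -0.00631783,
        1.38816734, -0.0464955 ]), 'joint_velocities': array([-1.05362515e-03, -2.46021617e-03,  2.20001256e-04, -4.26316241e-03,
       -7.99530540e-04, -2.49354701e-04,  2.44358412e-05]), 'effort': array([ 3.03145323e-03, -6.29140520e+01,  8.48029498e-01, -3.72761500e+01,
        1.70315261e-02,  1.04567778e-02,  2.50459289e-05]), 'ee_pos': array([ 0.17434376, -0.59973246,  0.23038367]), 'orientation': array([-3.13987253e+00, -3.04684831e-06,  2.82898108e-01]), 'wrist_force': array([0.08032934, 0.86472112, 0.02251872]), 'moment': array([-0.02226282,  0.02028535,  0.01858678]), 'finger_force': 0.0, 'opening': 0.08548741692339579} 0.0187
```

View pics/scene0.png

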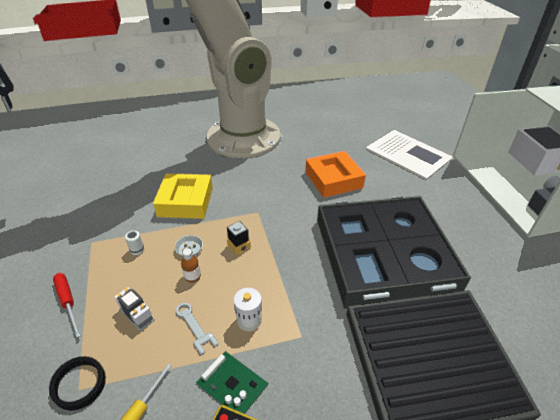

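View pics/top0.png

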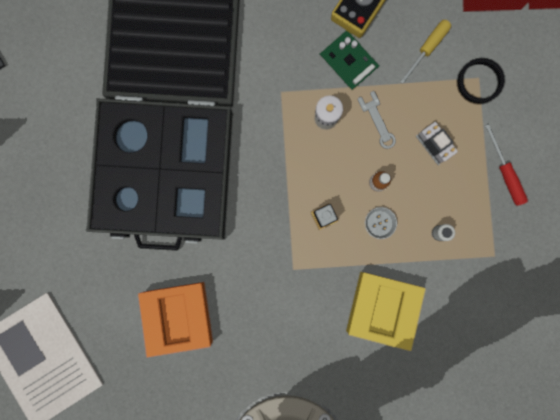

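The top view (x up, y left) shows the pump at (437,143), filter (329,110), valve (326,214), sensor (446,232) and bottle (381,180). A screw dish is at (380,222). 

The case cut-outs are large round (132,136), oblong (195,140), small round (126,198) and square (192,202). The orange block at (175,320) and the yellow block at (387,310) are decoys with oblong pockets. The dark block in the case is the one meant. I'll confirm with enlarged crops.

```bash
cat > h.py <<'E'
import numpy as np,cv2,pickle
from rig import bot
def shot(n,f=None):
    c=bot.camera(n)
    if f: cv2.imwrite(f,c["image"])
    return c
def dist(c):return np.array([c["k1"],0,0,0,0.])
def cam(c):
    R=cv2.Rodrigues(np.array(c["rvec"],float))[0];t=np.array(c["tvec"],float).ravel();return R,t,-R.T@t
def plane(c,px,z):
    # k1 on slopes: solve by undistortPoints
    p=cv2.undistortPoints(np.array(px,float).reshape(-1,1,2),np.array(c["intrinsics"]),dist(c)).reshape(-1,2)
    R,t,o=cam(c);d=np.c_[p,np.ones(len(p))]@R
    return o+d*((z-o[2])/d[:,2])[:,None]
def proj(c,P):
    return cv2.projectPoints(np.array(P,float).reshape(-1,1,3),np.array(c["rvec"],float),np.array(c["tvec"],float),np.array(c["intrinsics"]),dist(c))[0].reshape(-1,2)
E
python3 - <<'E'
from h import *
d=pickle.load(open("c0.pkl","rb"));c=d["top"];s=d["scene"]
print("cam",cam(c)[2],cam(s)[2])
for n,p,z in[("filter",(329,104),.084),("sensor",(446,231),.05),("valve",(326,216),.064),("pump",(437,143),.055),("bottle",(384,177),.08),("LR",(132,136),.028),("ob",(195,140),.028),("SR",(126,198),.028),("sq",(192,202),.028)]:
    P=plane(c,[p],z)[0];print(n,P.round(3),np.hypot(P[0],P[1]).round(3),proj(s,[P]).round(0))
im=c["image"]
cv2.imwrite("pics/parts.png",cv2.resize(im[75:275,275:500],None,fx=3,fy=3,interpolation=cv2.INTER_CUBIC)[:600])
cv2.imwrite("pics/case.png",cv2.resize(im[90:245,80:240],None,fx=3.8,fy=3.8,interpolation=cv2.INTER_CUBIC))
E
```

```text
cam [0.41379847 0.00428425 1.02347909] [ 1.08495562 -0.12805014  0.66517878]
filter [ 0.669 -0.091  0.084] 0.675 [[247. 297.]]
sensor [ 0.43  -0.309  0.05 ] 0.53 [[132. 235.]]
valve [ 0.462 -0.082  0.064] 0.469 [[236. 225.]]
pump [ 0.597 -0.297  0.055] 0.667 [[134. 294.]]
bottle [ 0.531 -0.19   0.08 ] 0.564 [[187. 251.]]
LR [0.627 0.291 0.028] 0.691 [[423. 265.]]
ob [0.617 0.168 0.028] 0.64 [[368. 271.]]
SR [0.506 0.303 0.028] 0.59 [[404. 225.]]
sq [0.496 0.175 0.028] 0.526 [[351. 230.]]
```

View pics/parts.png

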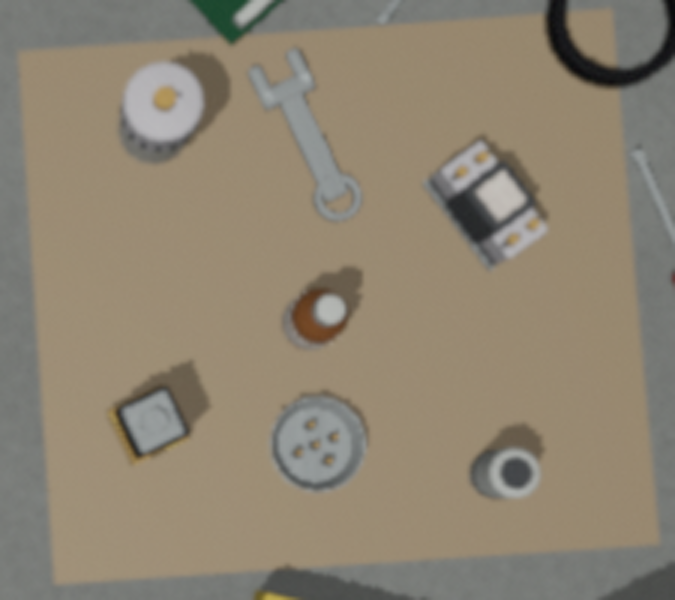

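View pics/case.png

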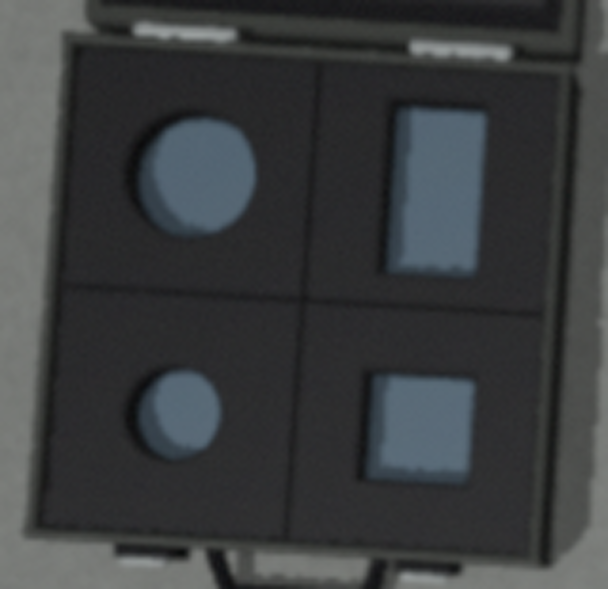

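The parts crop shows the filter top at (162,102), sensor disc at (516,473), valve top at (154,420) and pump block at (499,198). The bottle cap is at (330,308). In the case crop the cut-outs and the divider cross at (303,299) are clear, and all four sit in the dark foam. Next I measure them with masks.

Run:
```python
from h import *
d=pickle.load(open("c0.pkl","rb"));c=d["top"];s=d["scene"];im=c["image"].astype(int)
K=4;big=cv2.resize(c["image"],None,fx=K,fy=K,interpolation=cv2.INTER_CUBIC)
def up(p):return (np.array(p,float)+.5)/K-.5
hsv=cv2.cvtColor(big,cv2.COLOR_BGR2HSV);g=hsv[...,2].astype(int);S=hsv[...,1].astype(int)
def blob(m,x,y,r=26):
    w=np.zeros_like(m,np.uint8);X,Y=int(x*K),int(y*K);R=r*K
    w[Y-R:Y+R,X-R:X+R]=m[Y-R:Y+R,X-R:X+R]
    cs=cv2.findContours(w,cv2.RETR_EXTERNAL,cv2.CHAIN_APPROX_NONE)[0]
    return max(cs,key=cv2.contourArea)
# parts
white=((g>165)&(S<70)).astype(np.uint8)
print("vals",[ (n,im[y,x]) for n,(x,y) in dict(filt=(325,110),valve=(323,217),pump=(440,140),pumpend=(430,131),sens=(452,238),mat=(400,250)).items()])
def circ(ct,z):
    P=plane(c,up(ct.reshape(-1,2)),z)[:,:2]*1000
    (x,y),r=cv2.minEnclosingCircle(P.astype(np.float32)); h=cv2.fitEllipse(P.astype(np.float32))
    return h
print("filter",circ(blob(white,329,109,18),.076))
print("sensor",circ(blob(((g>140)&(S<60)).astype(np.uint8),447,232,12),.05))
print("bottlecap",circ(blob(((g>120)&(S<80)).astype(np.uint8),385,177,7),.08))
for n,p,z,th in[("valve",(326,214),.058,((g>105)&(S<70))),("pumptop",(441,141),.055,(g>140)&(S<110))]:
    ct=blob(th.astype(np.uint8),*p,12 if n=="valve" else 8);P=plane(c,up(ct.reshape(-1,2)),z)[:,:2]*1000
    print(n,cv2.minAreaRect(P.astype(np.float32)))
cross=plane(c,[up((0,0))*0+np.array([303/3.8+80,299/3.8+90])],.048)[0];print("cross",cross)
b=((big[...,0].astype(int)-big[...,2]>15)).astype(np.uint8)
for n,p in[("LR",(132,136)),("SR",(126,198)),("ob",(195,140)),("sq",(192,202))]:
    q=up(blob(b,*p,30).reshape(-1,2));H=plane(c,q,.048)[:,:2];L=plane(c,q,.028)[:,:2]
    th=np.radians(np.arange(-8,9,.25)); best=None
    if n in("ob","sq"):
        r=cv2.minAreaRect((L*1000).astype(np.float32));a=(r[2]+45)%90-45;A=np.radians(a)
    else:A=np.radians(-4)
    u=np.array([np.cos(A),np.sin(A)]);v=np.array([-u[1],u[0]])
    f=lambda Q,w,k:np.percentile(Q@w,k)
    xm,xM,ym,yM=f(H,u,1),f(L,u,99),f(H,v,1),f(L,v,99)
    print(n,"yaw",np.degrees(A).round(1),"ctr",(u*(xm+xM)/2+v*(ym+yM)/2).round(4),"size",round(xM-xm,4),round(yM-ym,4))
```

```text
vals [('filt', array([173, 173, 176])), ('valve', array([150, 150, 145])), ('pump', array([182, 188, 192])), ('pumpend', array([124, 149, 166])), ('sens', array([144, 154, 157])), ('mat', array([115, 139, 155]))]
filter ((662.81103515625, -90.55167388916016), (45.99580001831055, 46.845314025878906), 110.38131713867188)
sensor ((426.0079345703125, -310.4609680175781), (32.197914123535156, 33.14395523071289), 14.006586074829102)
bottlecap ((529.7636108398438, -190.6797332763672), (18.54294204711914, 19.721656799316406), 59.09291076660156)
valve ((463.7396240234375, -82.38052368164062), (31.868328094482422, 31.544492721557617), 25.18712615966797)
pumptop ((603.267333984375, -305.4043273925781), (25.269691467285156, 23.18484115600586), 34.84589767456055)
cross [0.55906688 0.23274231 0.048     ]
LR yaw -4.0 ctr [0.6256 0.2884] size 0.0639 0.0636
SR yaw -4.0 ctr [0.5041 0.2982] size 0.0457 0.0466
ob yaw -4.5 ctr [0.6162 0.1673] size 0.0889 0.049
sq yaw -4.3 ctr [0.4946 0.1768] size 0.0547 0.055
```

The insert sizes match the given ones, and the cut-out centres are 120 mm apart around the cross, with yaw about -4.5°. I'll check the parts' poses by drawing their outlines in the other view, then work out the first move.

```bash
cat >> h.py <<'E'
def go(x,y,z,yaw):
    """tool-frame shift from here to a world target; turn about tool z (tool down)"""
    o=bot.observe();p=np.array(o["ee_pos"]);r=o["orientation"][2]
    dx,dy=x-p[0],y-p[1]
    print("t",round(o["time"],2),"shift",(np.array([np.cos(r)*dx+np.sin(r)*dy,np.sin(r)*dx-np.cos(r)*dy,p[2]-z])*1000).round(1),"mm turn",round(r-yaw,3),"(yaw",round(r,3),") pos",p.round(4))
E
python3 - <<'E'
from h import *
d=pickle.load(open("c0.pkl","rb"))
c=d["scene"];im=cv2.resize(c["image"][200:350,90:290],None,fx=4,fy=4,interpolation=cv2.INTER_CUBIC)
def dr(pts,col):
    q=(proj(c,pts)-[90,200]+.5)*4-.5;cv2.polylines(im,[q.astype(np.int32)],True,col,1)
a=np.linspace(0,2*np.pi,40)
def ci(x,y,r,z):return np.c_[x+r*np.cos(a),y+r*np.sin(a),0*a+z]
def re(x,y,yaw,w,h,z):
    Y=np.radians(yaw);R=np.array([[np.cos(Y),-np.sin(Y)],[np.sin(Y),np.cos(Y)]])
    q=np.array([[w,h],[w,-h],[-w,-h],[-w,h]])/2@R.T+[x,y];return np.c_[q,np.full(4,z)]
for z in(0,.05):dr(ci(.426,-.3105,.016,z),(0,0,255))
dr(ci(.6628,-.0906,.025,.076),(0,0,255));dr(ci(.6628,-.0906,.0245,.0),(0,0,255))
dr(re(.4637,-.0824,25.2,.036,.036,.058),(0,0,255));dr(re(.4637,-.0824,25.2,.04,.04,0),(0,0,255))
dr(re(.603,-.305,34.8,.036,.034,.055),(0,0,255));dr(re(.603,-.305,34.8,.074,.032,.043),(0,255,0));dr(re(.603,-.305,34.8,.074,.032,.0),(0,255,0))
cv2.imwrite("pics/ov.png",im)
go(.6628,-.0906,.14,.283)
E
```

```text
t 0.1 shift [ 611.2 -352.5   90.4] mm turn -0.0 (yaw 0.283 ) pos [ 0.1743 -0.5997  0.2304]
```

View pics/ov.png

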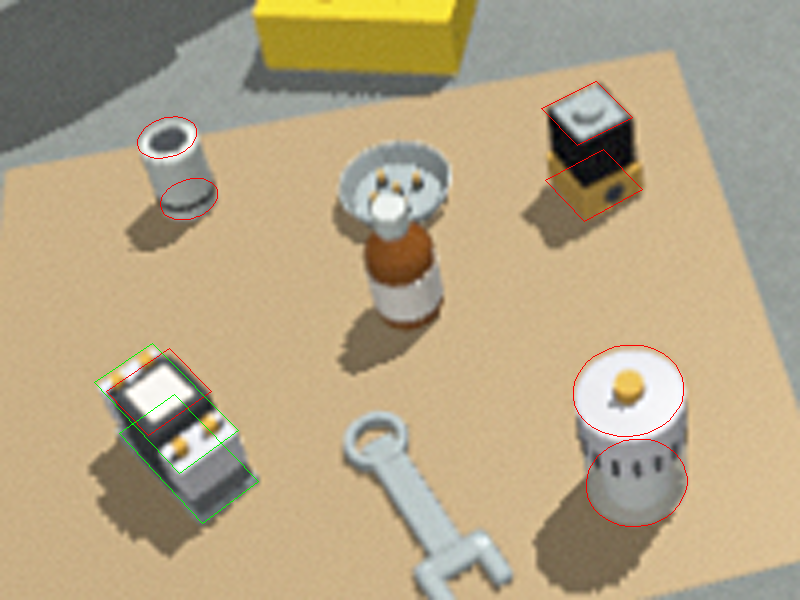

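The outlines agree to about 2 mm. The filter comes first.

```bash
python3 -m jog '[0.034,-0.0196,0.003,0,0.034,-0.0196,0.003,0,0.034,-0.0196,0.003,0,0.034,-0.0196,0.003,0,0.034,-0.0196,0.003,0,0.034,-0.0196,0.003,0,0.034,-0.0196,0.003,0,0.034,-0.0196,0.003,0,0.034,-0.0196,0.003,0,0.034,-0.0196,0.003,0,0.034,-0.0196,0.003,0,0.034,-0.0196,0.003,0,0.034,-0.0196,0.003,0,0.034,-0.0196,0.003,0,0.034,-0.0196,0.003,0,0.034,-0.0196,0.003,0,0.034,-0.0196,0.003,0,0.034,-0.0196,0.003,0,0,0,0,0,0,0,0,0]' 0.0854 40; python3 -c "
from h import *
go(.6628,-.0906,.042,.283)"
```

```text
time: 2.1
ee_pos: [0.6637, -0.089, 0.1761]
orientation: [-3.14, 0.001, 0.285]
wrist_force: [-0.7, -1.2, 0.1]
opening: 0.0852
finger_force: 0.0
t 2.1 shift [ -1.3   1.3 134.1] mm turn 0.002 (yaw 0.285 ) pos [ 0.6637 -0.089   0.1761]
```

```bash
python3 -m jog '[-0.001,0.001,0.03,0,0,0,0.03,0,0,0,0.03,0,0,0,0.02,0,0,0,0.014,0,0,0,0.01,0,0,0,0,0,0,0,0,0]'; python3 -m jog '[0,0,0,0,0,0,0,0,0,0,0,0,0,0,0,0,0,0,0,0,0,0,0,0,0,0,0,0,0,0,0,0]' 0 40
```

```text
time: 2.9
ee_pos: [0.6635, -0.0921, 0.0443]
orientation: [3.141, -0.001, 0.283]
wrist_force: [0.2, -0.7, 0.2]
opening: 0.0855
finger_force: 0.0
time: 3.7
ee_pos: [0.6638, -0.0919, 0.0446]
orientation: [3.141, -0.002, 0.283]
wrist_force: [-0.7, -0.5, 6.5]
opening: 0.0491
finger_force: 42.1
```

```bash
python3 -m jog '[0,0,-0.01,0,0,0,-0.03,0,0,0,-0.04,0,0,0,-0.04,0,0,0,0,0]'; python3 -c "
from h import *
c=shot('scene','pics/a1.png');P=c['image'];q=proj(c,[[.66,-.09,.1]])[0].astype(int);print(q);x,y=q
cv2.imwrite('pics/a1c.png',cv2.resize(P[max(0,y-100):y+100,x-100:x+100],None,fx=3,fy=3))
go(.6256,.2884,.16,.283)"
```

```text
time: 4.2
ee_pos: [0.6661, -0.0917, 0.171]
orientation: [3.138, -0.01, 0.283]
wrist_force: [0.9, -0.6, -0.6]
opening: 0.0488
finger_force: 41.8
[246 287]
t 4.25 shift [  68.5 -375.9    7.6] mm turn -0.0 (yaw 0.283 ) pos [ 0.6648 -0.0917  0.1676]
```

View pics/a1c.png

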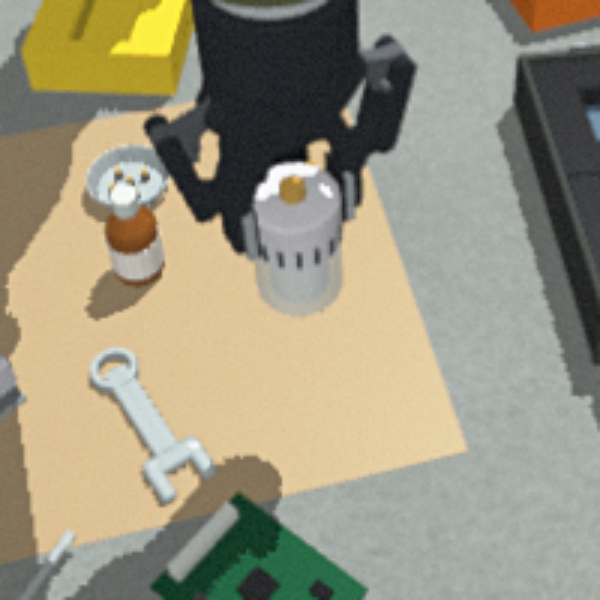

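The filter is held upright between the pads, with its nipple at full-image (244,250). I'll move it above the large round insert.

```bash
python3 -m jog '[0.004,-0.02,0,0,0.005,-0.0275,0,0,0.005,-0.0275,0,0,0.005,-0.0275,0,0,0.005,-0.0275,0,0,0.005,-0.0275,0,0,0.005,-0.0275,0,0,0.005,-0.0275,0,0,0.005,-0.0275,0,0,0.005,-0.0275,0,0,0.005,-0.0275,0,0,0.005,-0.0275,0,0,0.005,-0.0275,0,0,0.004,-0.0265,0,0,0,0,0,0,0,0,0,0]'; python3 -c "
from h import *
c=pickle.load(open('c0.pkl','rb'))['scene'];print('held nipple',plane(c,[(243.7,249.7)],.207))
go(.6256,.2884,.0726,.283)
for n in('scene','top'):
    c=shot(n);x,y=proj(c,[[.6256,.2884,.12]])[0].astype(int);im=c['image'][max(0,y-65):y+65,max(0,x-65):x+65];cv2.imwrite('pics/b_%s.png'%n,cv2.resize(im,(400,400)));print(n,x,y,im.shape)
a=[cv2.imread('pics/b_%s.png'%n) for n in('scene','top')];cv2.imwrite('pics/b.png',np.hstack(a))
"
```

```text
time: 5.85
ee_pos: [0.6221, 0.2893, 0.1619]
orientation: [3.141, 0.003, 0.285]
wrist_force: [0.4, -0.5, -1.3]
opening: 0.049
finger_force: 41.8
held nipple [[ 0.66705744 -0.08931964  0.207     ]]
t 5.85 shift [ 3.1  1.8 89.3] mm turn 0.002 (yaw 0.285 ) pos [0.6221 0.2893 0.1619]
scene 433 233 (130, 130, 3)
top 118 126 (130, 130, 3)
```

View pics/b.png

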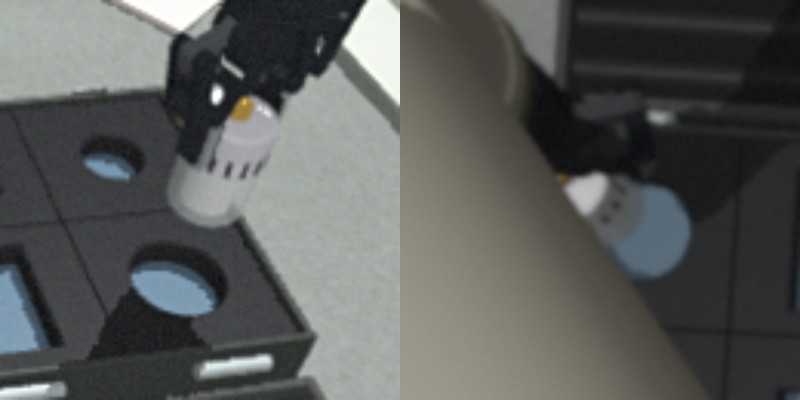

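Left: the filter is above the large round cut-out and leans to the right, with its nipple at crop (242,105). Right: the cut-out is below it. I'll check whether the lean is only perspective.

```bash
python3 -c "
from h import *
s=bot.camera('scene');P=np.array([.6221,.2893])
q=proj(s,[[*P,.1173],[*P,.2013]]);x,y=433-65,233-65
print('expected crop',(q-[x,y])*400/130, proj(s,[[*P,.0],[*P,.08]]))
"
```

```text
expected crop [[199.50246754 201.21406546]
 [237.5575061  102.00444451]] [[418.1456202  271.20721635]
 [427.86876149 246.24254611]]
```

Upright: the lean matches perspective. I'll lower it, slowly at the end.

```bash
python3 -m jog '[0.001,0.0025,0,0,0,0,0.015,0,0,0,0.02,0,0,0,0.015,0,0,0,0.012,0,0,0,0.01,0,0,0,0.006,0,0,0,0.004,0,0,0,0,0,0,0,0,0]'; python3 -m jog '[0,0,0.002,0,0,0,0.002,0,0,0,0,0,0,0,0,0]'; python3 -c "
from h import *
go(.6246,.2874,.0726,.283)"
```

```text
time: 7.0
ee_pos: [0.6252, 0.2868, 0.082]
orientation: [-3.141, -0.001, 0.283]
wrist_force: [-0.9, 0.7, -1.8]
opening: 0.049
finger_force: 41.8
time: 7.4
ee_pos: [0.6248, 0.2866, 0.0773]
orientation: [3.142, 0.0, 0.283]
wrist_force: [0.1, -0.2, -1.8]
opening: 0.0485
finger_force: 41.8
t 7.4 shift [ 0.  -0.9  4.7] mm turn -0.0 (yaw 0.283 ) pos [0.6248 0.2866 0.0773]
```

```bash
python3 -m jog '[0,0,0.0015,0,0,0,0.0015,0,0,0,0.001,0,0,0,0,0]'; python3 -m jog '[0,0,0.001,0,0,0,0,0]';  python3 -m jog '[0,0,0.001,0,0,0,0,0]'
```

```text
time: 7.8
ee_pos: [0.6247, 0.2865, 0.0731]
orientation: [3.142, 0.0, 0.283]
wrist_force: [0.4, -0.7, -1.4]
opening: 0.0486
finger_force: 41.8
time: 8.0
ee_pos: [0.625, 0.2867, 0.0726]
orientation: [-3.141, -0.0, 0.283]
wrist_force: [-1.3, -0.3, 0.4]
opening: 0.0491
finger_force: 42.0
time: 8.2
ee_pos: [0.6252, 0.2867, 0.0726]
orientation: [-3.142, -0.001, 0.283]
wrist_force: [-2.2, -1.8, 5.9]
opening: 0.0488
finger_force: 42.5
```

It is on the bottom at the expected height. Release and lift.

```bash
python3 -m jog '[0,0,0,0,0,0,0,0,0,0,0,0,0,0,0,0]' 0.075 40;  python3 -m jog '[0,0,-0.02,0,0,0,-0.03,0,0,0,-0.04,0,0,0,-0.03,0,0,0,0,0,0,0,0,0]'; python3 -c "
from h import *
go(.426,-.3105,.16,.283)"
```

```text
time: 8.6
ee_pos: [0.6248, 0.2866, 0.0712]
orientation: [-3.142, 0.0, 0.283]
wrist_force: [0.2, 0.1, 0.7]
opening: 0.075
finger_force: 0.0
time: 9.2
ee_pos: [0.6252, 0.2868, 0.1921]
orientation: [-3.141, -0.002, 0.283]
wrist_force: [-0.9, 0.0, -0.2]
opening: 0.0751
finger_force: 0.0
t 9.2 shift [-358.   518.    32.1] mm turn -0.0 (yaw 0.283 ) pos [0.6252 0.2868 0.1921]
```

```bash
python3 -m jog '[-0.02,0.029,0,0,-0.02,0.029,0,0,-0.02,0.029,0,0,-0.02,0.029,0,0,-0.02,0.029,0,0,-0.02,0.029,0,0,-0.02,0.029,0,0,-0.02,0.029,0,0,-0.02,0.029,0,0,-0.02,0.029,0,0,-0.02,0.029,0,0,-0.02,0.029,0,0,-0.02,0.029,0,0,-0.02,0.029,0,0,-0.02,0.029,0,0,-0.02,0.029,0,0,-0.019,0.027,0,0,-0.019,0.027,0,0,0,0,0,0,0,0,0,0]' 0.0854; python3 -c "
from h import *
for n in('scene','top'): shot(n,'pics/e_%s.png'%n)
go(.426,-.3105,.02,.283)"
```

```text
time: 11.2
ee_pos: [0.4245, -0.311, 0.1898]
orientation: [-3.139, 0.002, 0.281]
wrist_force: [0.4, 0.3, 0.1]
opening: 0.0856
finger_force: 0.0
t 11.3 shift [-1.000e-01  1.200e+00  1.704e+02] mm turn 0.001 (yaw 0.284 ) pos [ 0.4258 -0.3094  0.1904]
```

View pics/e_scene.png

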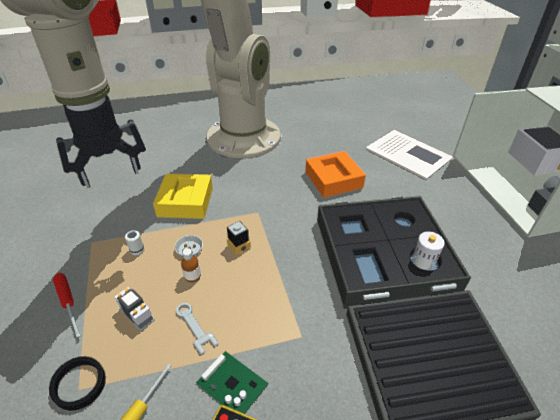

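The filter stands in the large round cut-out at (428,252). The sensor is next, and the gripper is above it.

```bash
python3 -m jog '[0,0.001,0.03,0,0,0,0.04,0,0,0,0.04,0,0,0,0.03,0,0,0,0.016,0,0,0,0.01,0,0,0,0.004,0,0,0,0,0,0,0,0,0]'; python3 -m jog '[0,0,0,0,0,0,0,0,0,0,0,0,0,0,0,0,0,0,0,0,0,0,0,0,0,0,0,0,0,0,0,0,0,0,0,0]' 0 25
```

```text
time: 12.2
ee_pos: [0.4267, -0.3119, 0.0223]
orientation: [3.14, -0.001, 0.283]
wrist_force: [0.9, 0.3, 0.3]
opening: 0.0854
finger_force: 0.0
time: 13.1
ee_pos: [0.4261, -0.3118, 0.0217]
orientation: [3.141, -0.0, 0.283]
wrist_force: [-1.7, -0.5, 4.8]
opening: 0.0309
finger_force: 25.1
```

```bash
python3 -m jog '[0,0,-0.01,0,0,0,-0.03,0,0,0,-0.04,0,0,0,-0.04,0,0,0,-0.01,0,0,0,0,0,0,0,0,0]'; python3 -c "
from h import *
c=shot('scene');o=bot.observe()['ee_pos'];q=proj(c,[o])[0].astype(int);x,y=q;print(q)
cv2.imwrite('pics/s1.png',cv2.resize(c['image'][y-50:y+50,x-50:x+50],None,fx=4,fy=4,interpolation=cv2.INTER_CUBIC))
go(.5041,.2982,.15,.283)"
```

```text
time: 13.8
ee_pos: [0.4253, -0.3113, 0.1503]
orientation: [-3.14, 0.001, 0.283]
wrist_force: [-1.3, 0.9, -0.6]
opening: 0.0314
finger_force: 25.0
[118 199]
t 13.85 shift [ 2.46e+02 -5.63e+02 -3.00e-01] mm turn -0.0 (yaw 0.283 ) pos [ 0.425  -0.3111  0.1497]
```

View pics/s1.png

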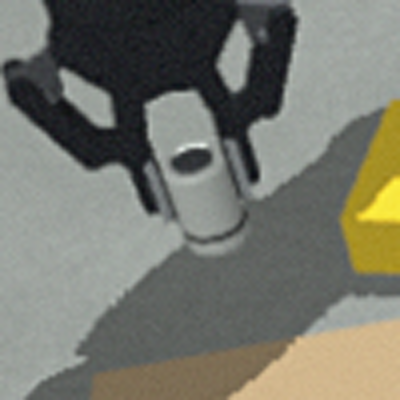

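The sensor is held straight, with its disc at crop (192,160). Next I move to the small round insert.

```bash
python3 -m jog '[0.008,-0.018,0,0,0.014,-0.032,0,0,0.014,-0.032,0,0,0.014,-0.032,0,0,0.014,-0.032,0,0,0.014,-0.032,0,0,0.014,-0.032,0,0,0.014,-0.032,0,0,0.014,-0.032,0,0,0.014,-0.032,0,0,0.014,-0.032,0,0,0.014,-0.032,0,0,0.014,-0.032,0,0,0.014,-0.032,0,0,0.014,-0.032,0,0,0.014,-0.032,0,0,0.014,-0.032,0,0,0.014,-0.033,0,0,0,0,0,0,0,0,0,0]'; python3 -c "
from h import *
c=pickle.load(open('c0.pkl','rb'))['scene'];print('held',plane(c,[(116.1,189.1)],.178)-[.425,-.3111,0])
go(.5041,.2982,.0497,.283)"
```

```text
time: 15.85
ee_pos: [0.5037, 0.2981, 0.1492]
orientation: [-3.142, 0.004, 0.285]
wrist_force: [-0.2, -0.5, -1.1]
opening: 0.0314
finger_force: 25.1
held [[0.00324244 0.00217299 0.178     ]]
t 15.85 shift [ 0.4  0.1 99.5] mm turn 0.002 (yaw 0.285 ) pos [0.5037 0.2981 0.1492]
```

```bash
python3 -m jog '[0,0.001,0.015,0,0,0,0.02,0,0,0,0.02,0,0,0,0.015,0,0,0,0.01,0,0,0,0.008,0,0,0,0.004,0,0,0,0,0,0,0,0,0]'; python3 -m jog '[0,0,0.002,0,0,0,0.002,0,0,0,0,0,0,0,0,0]'
```

```text
time: 16.75
ee_pos: [0.5057, 0.297, 0.06]
orientation: [-3.141, -0.001, 0.283]
wrist_force: [0.1, 1.8, -0.6]
opening: 0.031
finger_force: 25.1
time: 17.15
ee_pos: [0.5053, 0.2966, 0.0554]
orientation: [-3.142, -0.0, 0.283]
wrist_force: [0.4, -0.7, -0.3]
opening: 0.031
finger_force: 25.1
```

```bash
python3 -m jog '[-0.001,-0.001,0.002,0,0,0,0.0015,0,0,0,0.001,0,0,0,0,0]'; python3 -m jog '[0,0,0.001,0,0,0,0,0]';  python3 -m jog '[0,0,0.001,0,0,0,0,0]'
```

```text
time: 17.55
ee_pos: [0.5039, 0.2973, 0.0506]
orientation: [3.142, 0.0, 0.283]
wrist_force: [0.1, 0.2, -1.1]
opening: 0.0312
finger_force: 25.1
time: 17.75
ee_pos: [0.5041, 0.2973, 0.0498]
orientation: [-3.141, -0.0, 0.283]
wrist_force: [0.1, 0.4, -0.8]
opening: 0.031
finger_force: 25.1
time: 17.95
ee_pos: [0.5042, 0.2974, 0.0497]
orientation: [3.141, -0.001, 0.283]
wrist_force: [-2.2, -3.0, 5.9]
opening: 0.0312
finger_force: 25.8
```

Contact is at the expected height. Release, lift, and go to the valve.

```bash
python3 -m jog '[0,0,-0.0005,0,0,0,0,0,0,0,0,0,0,0,0,0]' 0.055;  python3 -m jog '[0,0,-0.02,0,0,0,-0.03,0,0,0,-0.04,0,0,0,-0.03,0,0,0,0,0,0,0,0,0]'; python3 -c "
from h import *
go(.4637,-.0824,.16,.44)"
```

```text
time: 18.35
ee_pos: [0.504, 0.2973, 0.0492]
orientation: [-3.142, 0.0, 0.283]
wrist_force: [-0.1, 0.0, -0.5]
opening: 0.0549
finger_force: 0.0
time: 18.95
ee_pos: [0.5044, 0.2975, 0.1698]
orientation: [-3.141, -0.001, 0.283]
wrist_force: [0.4, -1.0, -0.7]
opening: 0.0548
finger_force: 0.0
t 18.95 shift [-145.   353.4    9.8] mm turn -0.157 (yaw 0.283 ) pos [0.5044 0.2975 0.1698]
```

```bash
python3 -m jog '[-0.012,0.0295,0,0,-0.012,0.0295,0,0,-0.012,0.0295,0,0,-0.012,0.0295,0,0,-0.012,0.0295,0,0,-0.012,0.0295,0,0,-0.012,0.0295,0,0,-0.012,0.0295,0,0,-0.012,0.0295,0,0,-0.012,0.0295,0,0,-0.012,0.0295,0,0,-0.013,0.029,0,0,0,0,0,-0.08,0,0,0,-0.077,0,0,0,0,0,0,0,0]' 0.0854; python3 -c "
from h import *
go(.4637,-.0824,.031,.44)
c=shot('scene')
cv2.imwrite('pics/v0.png',cv2.resize(c['image'][180:290,320:480],None,fx=4,fy=4,interpolation=cv2.INTER_CUBIC))"
```

```text
time: 20.55
ee_pos: [0.4629, -0.0824, 0.1683]
orientation: [-3.14, 0.001, 0.438]
wrist_force: [-0.1, -0.1, 0.1]
opening: 0.0851
finger_force: 0.0
t 20.55 shift [  0.8   0.3 137.3] mm turn -0.002 (yaw 0.438 ) pos [ 0.4629 -0.0824  0.1683]
```

View pics/v0.png

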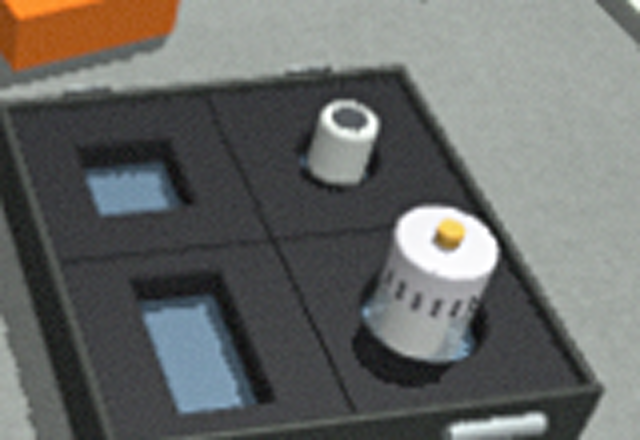

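The sensor and filter both stand upright in their own cut-outs. I'll grip the valve.

```bash
python3 -m jog '[0.001,0,0.03,0,0,0,0.04,0,0,0,0.03,0,0,0,0.02,0,0,0,0.01,0,0,0,0.005,0,0,0,0,0,0,0,0,0]'; python3 -m jog '[0,0,0,0,0,0,0,0,0,0,0,0,0,0,0,0,0,0,0,0,0,0,0,0,0,0,0,0,0,0,0,0,0,0,0,0]' 0 45
```

```text
time: 21.4
ee_pos: [0.4652, -0.0822, 0.0353]
orientation: [3.141, -0.001, 0.44]
wrist_force: [0.4, -0.3, -0.3]
opening: 0.0853
finger_force: 0.0
time: 22.3
ee_pos: [0.4649, -0.0823, 0.0349]
orientation: [3.141, -0.001, 0.44]
wrist_force: [-1.4, 0.3, 6.4]
opening: 0.0352
finger_force: 46.0
```

```bash
python3 -m jog '[0,0,-0.01,0,0,0,-0.03,0,0,0,-0.04,0,0,0,-0.04,0,0,0,0,0,0,0,0,0]'; python3 -c "
from h import *
c=shot('scene');o=bot.observe()['ee_pos'];q=proj(c,[o])[0].astype(int);x,y=q;print(q)
cv2.imwrite('pics/v1.png',cv2.resize(c['image'][y-50:y+50,x-50:x+50],None,fx=4,fy=4,interpolation=cv2.INTER_CUBIC))
go(.4946,.1768,.15,-.079)"
```

```text
time: 22.9
ee_pos: [0.4646, -0.0822, 0.155]
orientation: [3.141, -0.001, 0.44]
wrist_force: [-0.5, -0.1, -2.5]
opening: 0.0354
finger_force: 45.5
[233 194]
t 22.95 shift [ 138.2 -221.1    3.7] mm turn 0.519 (yaw 0.44 ) pos [ 0.4637 -0.0822  0.1537]
```

View pics/v1.png

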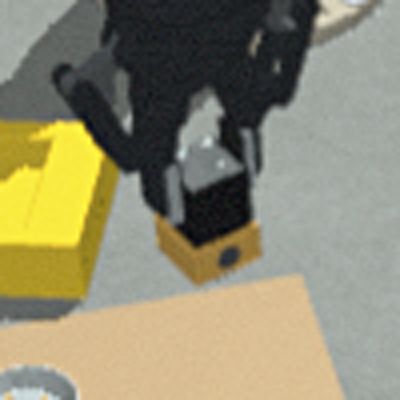

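The valve is held square and level. Over to the square insert, with the turn.

```bash
python3 -m jog '[0.01,-0.016,0,0,0.0155,-0.0245,0,0,0.0155,-0.0245,0,0,0.0155,-0.0245,0,0,0.0155,-0.0245,0,0,0.0155,-0.0245,0,0,0.0155,-0.0245,0,0,0.0155,-0.0245,0,0,0.0155,-0.0245,0,0,0.004,-0.009,0,0,0,0,0,0.1,0,0,0,0.12,0,0,0,0.1,0,0,0,0.1,0,0,0,0.1,0,0,0,0,0,0,0,0]'; python3 -c "
from h import *
go(.4946,.1768,.0629,-.079)"
```

```text
time: 24.65
ee_pos: [0.4945, 0.1759, 0.1532]
orientation: [3.141, 0.002, -0.077]
wrist_force: [0.5, -0.0, -2.8]
opening: 0.0355
finger_force: 45.4
t 24.65 shift [ 0.  -0.9 90.3] mm turn 0.002 (yaw -0.077 ) pos [0.4945 0.1759 0.1532]
```

```bash
python3 -m jog '[0,-0.001,0.015,0,0,0,0.02,0,0,0,0.015,0,0,0,0.012,0,0,0,0.01,0,0,0,0.006,0,0,0,0.004,0,0,0,0,0,0,0,0,0]'; python3 -m jog '[0,0,0.002,0,0,0,0.001,0,0,0,0,0,0,0,0,0]'; python3 -m jog '[0,0,0.0015,0,0,0,0.001,0,0,0,0,0]'; python3 -m jog '[0,0,0.001,0,0,0,0,0]'
```

```text
time: 25.55
ee_pos: [0.4956, 0.1777, 0.0728]
orientation: [-3.141, -0.001, -0.08]
wrist_force: [0.1, -0.8, -3.0]
opening: 0.035
finger_force: 45.5
time: 25.95
ee_pos: [0.4953, 0.1776, 0.0694]
orientation: [-3.142, -0.0, -0.08]
wrist_force: [-0.3, -0.1, -3.5]
opening: 0.0353
finger_force: 45.5
time: 26.25
ee_pos: [0.4951, 0.1774, 0.0666]
orientation: [3.141, 0.0, -0.08]
wrist_force: [0.1, 0.4, -2.1]
opening: 0.0351
finger_force: 45.5
time: 26.45
ee_pos: [0.4952, 0.1775, 0.0657]
orientation: [-3.142, 0.0, -0.08]
wrist_force: [0.3, -0.3, -1.6]
opening: 0.0356
finger_force: 45.5
```

```bash
python3 -m jog '[0,0,0.001,0,0,0,0.001,0,0,0,0,0]'; python3 -m jog '[0,0,0.001,0,0,0,0,0]'; python3 -m jog '[0,0,0.0005,0,0,0,0,0]'
```

```text
time: 26.75
ee_pos: [0.4952, 0.1775, 0.0637]
orientation: [-3.142, 0.0, -0.08]
wrist_force: [0.4, -0.6, -2.8]
opening: 0.0352
finger_force: 45.5
time: 26.95
ee_pos: [0.4953, 0.1776, 0.063]
orientation: [-3.141, -0.0, -0.08]
wrist_force: [-0.8, -0.1, -0.5]
opening: 0.0353
finger_force: 45.6
time: 27.15
ee_pos: [0.4954, 0.1776, 0.063]
orientation: [-3.142, -0.001, -0.08]
wrist_force: [-3.4, -1.6, 4.9]
opening: 0.0351
finger_force: 46.4
```

```bash
python3 -m jog '[0,0,-0.0005,0,0,0,0,0,0,0,0,0,0,0,0,0]' 0.06;  python3 -m jog '[0,0,-0.02,0,0,0,-0.03,0,0,0,-0.04,0,0,0,-0.03,0,0,0,0,0,0,0,0,0]'; python3 -c "
from h import *
go(.603,-.305,.16,.607)"
```

```text
time: 27.55
ee_pos: [0.4953, 0.1776, 0.0629]
orientation: [-3.141, -0.0, -0.08]
wrist_force: [-1.1, -0.1, 0.2]
opening: 0.06
finger_force: 0.0
time: 28.15
ee_pos: [0.4956, 0.1776, 0.1833]
orientation: [-3.141, -0.002, -0.08]
wrist_force: [-1.7, -0.3, -0.6]
opening: 0.0601
finger_force: 0.0
t 28.15 shift [145.7 472.5  23.3] mm turn -0.687 (yaw -0.08 ) pos [0.4956 0.1776 0.1833]
```

```bash
python3 -m jog '[0.0104,0.034,0,0,0.0104,0.034,0,0,0.0104,0.034,0,0,0.0104,0.034,0,0,0.0104,0.034,0,0,0.0104,0.034,0,0,0.0104,0.034,0,0,0.0104,0.034,0,0,0.0104,0.034,0,0,0.0104,0.034,0,0,0.0104,0.034,0,0,0.0104,0.034,0,0,0.0104,0.034,0,0,0.0104,0.031,0,0]' 0.0854; python3 -m jog '[0,0,0,-0.11,0,0,0,-0.12,0,0,0,-0.12,0,0,0,-0.12,0,0,0,-0.12,0,0,0,-0.1,0,0,0,0,0,0,0,0]'; python3 -c "
from h import *
go(.603,-.305,.027,.607)
c=shot('scene','pics/p0.png')"
```

```text
time: 29.55
ee_pos: [0.6016, -0.3072, 0.1804]
orientation: [-3.141, 0.003, -0.081]
wrist_force: [0.0, 0.8, -0.1]
opening: 0.0855
finger_force: 0.0
time: 30.35
ee_pos: [0.6019, -0.3054, 0.1813]
orientation: [-3.14, 0.001, 0.607]
wrist_force: [-0.2, -0.0, -0.5]
opening: 0.0853
finger_force: 0.0
t 30.35 shift [  1.1   0.2 154.3] mm turn -0.0 (yaw 0.607 ) pos [ 0.6019 -0.3054  0.1813]
```

View pics/p0.png

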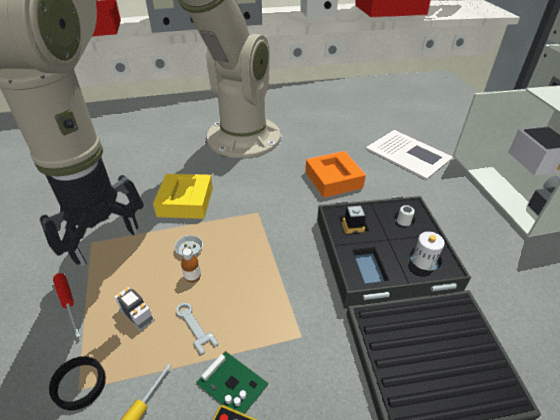

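The valve is seated in the square cut-out (355,218) and the pump at (133,308) is untouched. I'll grip the pump.

```bash
python3 -m jog '[0.001,0,0.03,0,0,0,0.04,0,0,0,0.04,0,0,0,0.025,0,0,0,0.012,0,0,0,0.006,0,0,0,0.001,0,0,0,0,0,0,0,0,0]'; python3 -m jog '[0,0,0,0,0,0,0,0,0,0,0,0,0,0,0,0,0,0,0,0,0,0,0,0,0,0,0,0,0,0,0,0,0,0,0,0]' 0 45
```

```text
time: 31.3
ee_pos: [0.6043, -0.3055, 0.0306]
orientation: [3.139, -0.001, 0.61]
wrist_force: [-0.6, -0.8, 0.1]
opening: 0.0856
finger_force: 0.0
time: 32.2
ee_pos: [0.6036, -0.3052, 0.0292]
orientation: [3.141, -0.0, 0.61]
wrist_force: [0.3, -0.7, 4.8]
opening: 0.0334
finger_force: 45.6
```

```bash
python3 -m jog '[0,0,-0.01,0,0,0,-0.03,0,0,0,-0.04,0,0,0,-0.04,0,0,0,-0.01,0,0,0,0,0,0,0,0,0]'; python3 -c "
from h import *
c=shot('scene');o=bot.observe()['ee_pos'];q=proj(c,[o])[0].astype(int);x,y=q;print(q)
cv2.imwrite('pics/p1.png',cv2.resize(c['image'][y-50:y+50,x-50:x+50],None,fx=4,fy=4,interpolation=cv2.INTER_CUBIC))
go(.6162,.1673,.15,-.079)"
```

```text
time: 32.9
ee_pos: [0.6024, -0.3047, 0.1572]
orientation: [-3.139, 0.001, 0.61]
wrist_force: [0.5, -0.4, -2.4]
opening: 0.033
finger_force: 45.2
[114 261]
t 32.95 shift [ 281.9 -378.7    6.4] mm turn 0.689 (yaw 0.61 ) pos [ 0.6021 -0.3045  0.1564]
```

View pics/p1.png

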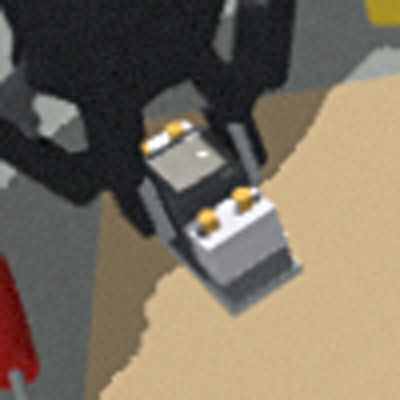

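The pump is held level. On to the oblong insert.

```bash
python3 -m jog '[0.012,-0.016,0,0,0.02,-0.027,0,0,0.02,-0.027,0,0,0.02,-0.027,0,0,0.02,-0.027,0,0,0.02,-0.027,0,0,0.02,-0.027,0,0,0.02,-0.027,0,0,0.02,-0.027,0,0,0.02,-0.027,0,0,0.02,-0.027,0,0,0.02,-0.027,0,0,0.02,-0.027,0,0,0.02,-0.027,0,0,0.01,-0.012,0,0]'; python3 -m jog '[0,0,0,0.1,0,0,0,0.12,0,0,0,0.12,0,0,0,0.12,0,0,0,0.12,0,0,0,0.109,0,0,0,0,0,0,0,0]'; python3 -c "
from h import *
go(.6162,.1673,.0572,-.079)"
```

```text
time: 34.45
ee_pos: [0.615, 0.1724, 0.1572]
orientation: [-3.138, 0.002, 0.615]
wrist_force: [-0.0, 0.5, -1.8]
opening: 0.0332
finger_force: 45.2
time: 35.25
ee_pos: [0.6169, 0.1669, 0.158]
orientation: [3.141, 0.001, -0.076]
wrist_force: [0.1, 0.9, -1.6]
opening: 0.0332
finger_force: 45.2
t 35.25 shift [ -0.7  -0.4 100.8] mm turn 0.003 (yaw -0.076 ) pos [0.6169 0.1669 0.158 ]
```

```bash
python3 -m jog '[-0.001,0,0.015,0,0,0,0.02,0,0,0,0.02,0,0,0,0.015,0,0,0,0.01,0,0,0,0.008,0,0,0,0.004,0,0,0,0,0,0,0,0,0]'; python3 -m jog '[0,0,0.002,0,0,0,0.002,0,0,0,0,0,0,0,0,0]'; python3 -m jog '[0,0,0.0015,0,0,0,0.001,0,0,0,0,0]'; python3 -c "
from h import *
go(.6162,.1673,.0572,-.079)"
```

```text
time: 36.15
ee_pos: [0.6169, 0.1674, 0.0675]
orientation: [-3.141, -0.001, -0.079]
wrist_force: [0.2, 0.6, -1.7]
opening: 0.0331
finger_force: 45.2
time: 36.55
ee_pos: [0.6164, 0.1672, 0.0629]
orientation: [-3.142, -0.0, -0.079]
wrist_force: [0.3, 0.4, -1.5]
opening: 0.033
finger_force: 45.2
time: 36.85
ee_pos: [0.6163, 0.1672, 0.0601]
orientation: [3.142, 0.0, -0.079]
wrist_force: [-0.5, -0.5, -1.7]
opening: 0.0332
finger_force: 45.2
t 36.85 shift [-0.1 -0.1  2.9] mm turn -0.0 (yaw -0.079 ) pos [0.6163 0.1672 0.0601]
```

```bash
python3 -m jog '[0,0,0.001,0,0,0,0.001,0,0,0,0,0]'; python3 -m jog '[0,0,0.001,0,0,0,0,0]'; python3 -m jog '[0,0,0.0007,0,0,0,0,0]'
```

```text
time: 37.15
ee_pos: [0.6163, 0.1672, 0.0581]
orientation: [3.142, 0.0, -0.079]
wrist_force: [-0.0, -0.2, -1.8]
opening: 0.0331
finger_force: 45.2
time: 37.35
ee_pos: [0.6165, 0.1672, 0.0573]
orientation: [-3.141, -0.0, -0.079]
wrist_force: [-0.2, 0.3, -1.9]
opening: 0.0331
finger_force: 45.2
time: 37.55
ee_pos: [0.6165, 0.1672, 0.0572]
orientation: [-3.142, -0.0, -0.079]
wrist_force: [-2.5, -1.9, 4.5]
opening: 0.033
finger_force: 45.7
```

Seated at the expected height. Release, lift, move aside and look.

```bash
python3 -m jog '[0,0,-0.0005,0,0,0,0,0,0,0,0,0,0,0,0,0]' 0.055;  python3 -m jog '[0,0,-0.02,0,0,0,-0.03,0,0,0,-0.04,0,0,0,-0.04,0,0,0,0,0,0.01,0.03,0,0,0.01,0.035,0,0,0.01,0.035,0,0,0.01,0.035,0,0,0.01,0.035,0,0,0.01,0.035,0,0,0.01,0.035,0,0,0.01,0.035,0,0,0.01,0.035,0,0,0.01,0.035,0,0,0,0,0,0,0,0,0,0]'; python3 -c "
from h import *
c=shot('scene');t=shot('top','pics/ft.png')
a=cv2.resize(c['image'][185:300,310:480],None,fx=4,fy=4,interpolation=cv2.INTER_CUBIC)
cv2.imwrite('pics/f.png',a);cv2.imwrite('pics/fs.png',c['image']);print(bot.observe()['time'])
d=pickle.load(open('c0.pkl','rb'))
for n,k,r in(('scene',c,(245,285,178,204)),('top',t,(168,192,368,392))):
    print(n,cv2.absdiff(k['image'],d[n]['image'])[r[0]:r[1],r[2]:r[3]].max(2).mean())
"
```

```text
time: 37.95
ee_pos: [0.6165, 0.1672, 0.0571]
orientation: [-3.142, -0.0, -0.079]
wrist_force: [0.6, -0.4, -1.1]
opening: 0.055
finger_force: 0.0
time: 39.65
ee_pos: [0.6885, -0.1859, 0.1861]
orientation: [-3.141, 0.001, -0.082]
wrist_force: [0.1, 0.8, 0.1]
opening: 0.055
finger_force: 0.0
39.75
scene 53.90769230769231
top 1.3333333333333333
```

View pics/f.png

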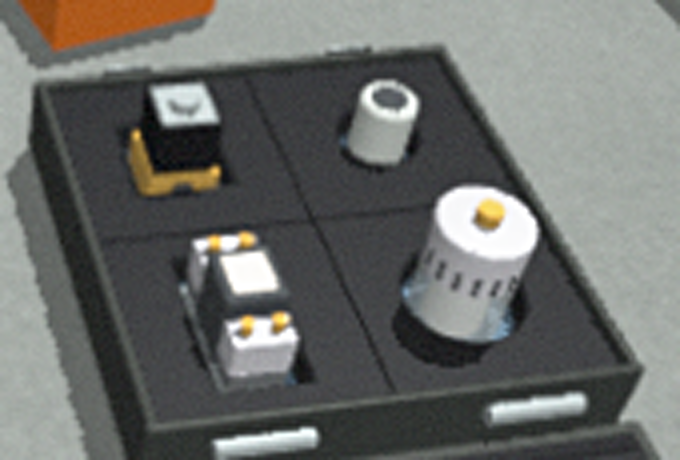

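View pics/ft.png

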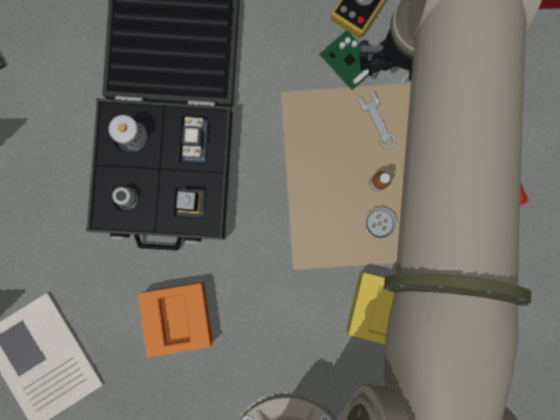

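All four parts stand in their cut-outs, at crop positions valve (180,140), sensor (385,125), pump (245,310) and filter (475,260). In the top view the bottle is unmoved at (381,180).

```bash
python3 -c "
from rig import bot
print(bot.job_done())"
```

```text
the job is handed in; nothing more can be done
None
```

The job is handed in at about 40 s: filter, sensor, valve and pump stand upright on the floors of their matching inserts and the bottle is unmoved, though I viewed 15 pictures against the limit of 14.

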